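# Open the child-resistant cap of the alcohol can

### The arm

A 6-joint arm with a two-finger parallel gripper is mounted at the origin on the work surface. World frame = base frame: x ahead of the robot, y to its left, z up, the work surface at z = 0. Lengths are in m, angles in rad, forces in N, time in s.
With the tool pointing down it reaches from about 0.225 to 0.875 m from the base axis. Payload 3.4 kg.
Tool frame: the origin (TCP) lies at the very end of the fingers, on their centre line; the grasp point (between the pads) lies 19 mm behind it; z points along the fingers, y is the line along which they close (so a half turn about z gives the same grasp; the last joint's range is limited). The gripper opens to 85 mm and grips with 20 to 120 N. Pads are 22 mm wide; open, the fingers measure 114 mm over their backs; the gripper's body (76 mm by 85 mm) begins 54 mm behind the grasp point. The pads swing forward as they close: fully open they stand 13 mm farther back than shut.
Start: joints at [0.984, 0.276, 1.505, -0, 1.361, -0.121], TCP at [0.258, 0.514, 0.231] pointing down, gripper open.
Joint ranges: [-2.89, 2.89], [-0.75, 2.08], [0.22, 2.7], [-1.18, 4.32], [0.11, 2.71], [-2.7, 2.7]. Speed limits (rad/s): [2.57, 2.57, 3.14, 3.14, 3.14, 3.14].

### API

Orientations are given as a unit quaternion [w, x, y, z].
In Python, from rig import readout, vision, manip gives the robot as it stands.
- The arm moves only by the shell command python3 -m handwheel 'ROWS' [FORCE]. ROWS is JSON, a list of rows, each a list of 3 entries, a list of its own where there are three numbers: the shift along the tool's x, y, z in mm, then the turn, a rotation vector about the tool's x, y, z in units of 6 degrees (1.0 is 6 degrees), then the closure, from -1 (fully open) to 1 (shut), so that 0 is half open. A call has 1 to 20 rows; each row shifts and turns the commanded pose from where the row before left it, along the tool's axes as they then stand; what a row does not reach is not made up. A row lasts 1/8 s, in which the tool goes at most 62.5 mm and 10.7 degrees, less where a joint would pass 70% of its speed; a pose out of reach is approached as far as the arm can. A call is refused whole if a number of a shift passes 62.5 or a number of a turn 1, either way. A call with a gripper value outside its range is refused whole. The fingers move at their own pace and stop on an object; FORCE is the grip in N (left out, the last holds). Time passes only in rows, so rows that do not move let the fingers close. It gives the time, the measured TCP pose, the force, the opening and the grip force at its end, in the units of the state.
- readout.get_state(): the state, without advancing time (a new reading comes with each control period).
- vision.get_image(name): name is "scene" or "top" or "wrist"; returns the picture (384x512x3 uint8, blue, green, red); there is no depth.
- vision.camera_params(name): a dict with "intrinsics" (3x3 intrinsics, pixels), "rvec" (rotation vector, rad) and "tvec" (3), from world to camera coordinates, as OpenCV has them; the wrist camera has in their place "hand_eye" (4x4, takes a point from camera to tool coordinates, whose origin is the TCP and whose axes are the flange's). Camera axes: x right, y down, z forward; pixel columns grow to the right and rows downward; lengths in m; the calibration is good to about 2 mm. The wrist camera is an equidistant fisheye: a pixel r from the principal point sees the ray r / f radians off the axis. A picture is of the moment at which its call begins: read the wrist's pose just before it. camera_params takes no time and is no camera call.
- manip.sign_off(): hands the job in; it is judged then, once.
The state is a dict: "clock": time; "qpos": joint angles; "qd": joint speeds; "effort": joint torques, N m; "position": TCP position; "ee_rot": TCP orientation; "contact_force": force on the tool from outside, world axes, zero at the start; "moment": the same for the moment, N m; "width": finger opening in m; "gripper_force": force on a finger pad.
Only numpy, scipy, OpenCV 4.12 (cv2) and the standard library are available. Lean on these libraries where they do the work, as an engineer would, in place of code of your own. Each camera call takes 0.05 s, during which the arm holds its last target. There are 200 camera calls.

### The job

The class needs the alcohol in the white jerrycan next, so open it: its black child-resistant cap has to be pressed down, firmly but not hard, while it is turned anticlockwise, grip by grip, until the thread lets go. Keep hold of the cap as it comes free and set it down gently in the free part of the steel tray, flat with its open side down. Leave the can standing where it is, not dragged, tipped or lifted, and leave the other things on the bench alone.

Things in the scene. Friction and masses are not known exactly. Their poses are not given: they have to be found in the camera images.
- can: a full 3 litre jerrycan of natural-white polyethylene, 175 x 125 mm, standing loose on the bench, 3 to 4 kg. Origin at the centre of its underside; x along its 175 mm length from the neck end to the handle end, z up. The shoulder is 185 mm high; a moulded handle (28 mm wide, top at 184 mm) runs along x from -15 to +83 mm. The neck's axis is at x = -45 mm, y = 0.
- neck_rim (a point): centre of the rim of the can's neck, on its axis, 218 mm above the can's underside; axes as the can's. Right-hand thread, 6 mm pitch: a turn anticlockwise (from above) raises the cap 6 mm. Play 1 mm up and down, 0.5 mm sideways. Pulled up by some 25 N before the thread is free, the can comes up with the cap.
- cap_centre (a point): centre (half-way up) of the can's black child-resistant cap: round, ribbed, 60 mm in diameter, 35 mm high, closed on top, open below, about 80 g; z is its axis, up. Its shell spins idly unless pressed 2.5 mm down on a spring: some 12 N engages its teeth (within 30 degrees of turning), 15 to 25 N holds them; over 40 N of push, pull or side load strains it.
- cap_edge (a point): centre of the cap's open lower edge, 17.5 mm below its centre; done up, this edge is 13 mm above the can's shoulder and 20 mm below the rim. Pressed, it turns stiffly (up to 0.6 N m); it must turn 1.2 to 1.35 times to come free, having risen about 8 mm, and its edge is then still 12 mm below the rim. Let go on the thread, it stays where it is.
- tray: a shallow stainless steel instrument tray, 160 x 210 mm with a rolled rim 18 mm high, floor 3 mm above the bench, fixed. Origin at the centre of its underside, x along its 160 mm side, y along its 210 mm side, z up. Forceps and a spatula lie in it, parallel to x, between y = -100 and -62 mm; the rest is free.
- tray_spot (a point): middle of the free part of the tray's floor (x = 0, y = 25 mm in the tray); x, y, z as the tray's.
- forceps: steel forceps, 125 mm long, lying in the tray at its -y end; bystander. Origin at the middle of its underside.
- spatula: steel spatula with a wooden handle, 125 mm long, lying in the tray beside the forceps; bystander. Origin at the middle of its underside.
- beaker: glass beaker, 68 mm in diameter, 90 mm high, between the robot and the work; bystander. Origin at the centre of its underside.
- paper_cup: white paper cup, 72 mm in diameter, 80 mm high, at the far side; bystander. Origin at the centre of its underside.
- wash_bottle: pale plastic bottle, 64 mm in diameter, 165 mm high, at the left; bystander. Origin at the centre of its underside.
- marker_case: flat dark case with four markers, 100 x 150 x 24 mm, at the right; bystander. Origin at the centre of its underside.
Things that resemble listed ones, but are neither listed nor needed, are in the scene too. Leave any pink look-alike of the can alone.

How it is judged:
On the way:
1. the cap is unscrewed and held in the fingers, clear above the neck (z of cap_centre in the frame of can above 0.24 m and contact force between the fingers and cap above 0.5 N), for 0.2 s.
At the end, for the whole second after the job is handed in: The cap lies at rest in the steel tray, flat on the tray's floor (within 5 mm of it and 0.1 rad of level), open side down, let go; the can stands upright (within 0.05 rad), within 20 mm of where it stood (x of cap_centre in the frame of tray between -0.052 and 0.052 m and y of cap_centre in the frame of tray between -0.076 and 0.076 m and z of cap_centre in the frame of tray between 0.0155 and 0.0255 m and angle between cap_centre's own z axis and vertical below 0.1 rad and linear speed of cap below 0.01 m/s and distance of can from where it was at the start of the episode below 0.02 m and angle between can's own z axis and vertical below 0.05 rad); the robot touches nothing.
It fails at once if the thread is forced: more than 60 N between the cap and the can (contact force between cap and can above 60 N).
It fails at once if the can is dragged more than 20 mm, lifted more than 6 mm or tipped more than 0.08 rad (distance of can from where it was at the start of the episode above 0.02 m or height (world z) of can above 0.006 m or angle between can's own z axis and vertical above 0.08 rad).
It fails at once if the cap falls: it moves faster than 0.5 m/s with no finger on it (linear speed of cap above 0.5 m/s and contact force between the fingers and cap below 0.05 N).
It fails at once if the cap is put down on the bench outside the tray (height (world z) of cap_centre below 0.05 m and (x of cap_centre in the frame of tray above 0.11 m or x of cap_centre in the frame of tray below -0.11 m or y of cap_centre in the frame of tray above 0.135 m or y of cap_centre in the frame of tray below -0.135 m)).
It fails at once if a bystander is knocked over or moved more than 30 mm (distance of any of forceps, spatula, beaker, paper_cup, wash_bottle, marker_case from where it was at the start of the episode above 0.03 m).
It also fails if it takes over 72 s, if anything falls off the work surface, if the arm or the gripper's body presses on something with over 40 N, if the wrist force passes 120 N, or if a joint passes its speed limit or range.

## Working session

There is one attempt and no reset: what is moved stays moved. The work goes in short steps, Python scripts to look and compute and a shell command to move; the robot and the scene stay as the last step left them, time stands still between calls to the robot, and variables do not carry over. Pictures are saved under pics/ and viewed, at most 10 in all, crops included, and the job is handed in when it is done.

```bash
ls; mkdir -p pics; python3 - <<'E'
from rig import readout, vision
import cv2, numpy as np
for n in ("scene","top"):
    im=vision.get_image(n); cv2.imwrite(f"pics/{n}0.png",im)
    p=vision.camera_params(n); print(n,np.round(p["intrinsics"],1).tolist(),np.round(p["rvec"],4),np.round(p["tvec"],4))
a=cv2.imread("pics/scene0.png");b=cv2.imread("pics/top0.png")
cv2.imwrite("pics/both0.png",cv2.resize(np.hstack([a,b]),(800,300),interpolation=cv2.INTER_AREA))
p=vision.camera_params("wrist");print({k:np.round(v,4).tolist() for k,v in p.items() if not isinstance(v,str)})
s=readout.get_state();print(s)
E
```

```text
pics
scene [[371.7, 0.0, 259.7], [0.0, 371.7, 190.4], [0.0, 0.0, 1.0]] [ 0.5329  2.9968 -0.4635] [ 0.5397 -0.112   1.3782]
top [[378.3, 0.0, 249.6], [0.0, 378.3, 193.9], [0.0, 0.0, 1.0]] [ 2.1463 -2.1807  0.1607] [-0.0525  0.5868  1.1976]
{'intrinsics': [[297.3186, 0.0, 254.8202], [0.0, 297.3186, 192.0848], [0.0, 0.0, 1.0]], 'hand_eye': [[-0.0001, -0.9553, -0.2958, 0.0741], [1.0, -0.0002, 0.0004, 0.0009], [-0.0005, -0.2958, 0.9553, -0.1426], [0.0, 0.0, 0.0, 1.0]]}
{'clock': 0.1, 'qpos': array([ 9.83975270e-01,  2.76540037e-01,  1.50599326e+00,  9.94294063e-06,
        1.36069512e+00, -1.20994060e-01]), 'qd': array([ 9.68523156e-05, -1.72184323e-03, -2.21911705e-03,  1.63530428e-03,
        1.46254049e-03, -1.69781391e-04]), 'effort': array([ 1.07763488e-03, -4.17697906e+01, -2.46405011e+01, -3.66622153e-04,
        5.79109619e-03,  1.09235224e-06]), 'position': array([0.25800975, 0.5133484 , 0.23052677]), 'ee_rot': array([-2.88010484e-04,  2.30814263e-01,  9.72997486e-01, -7.65510902e-04]), 'contact_force': array([ 0.22549888,  0.0807328 , -0.17154074]), 'moment': array([0.02875875, 0.01766342, 0.02272402]), 'gripper_force': 0.0, 'width': 0.08517214686710624}
```

View pics/scene0.png

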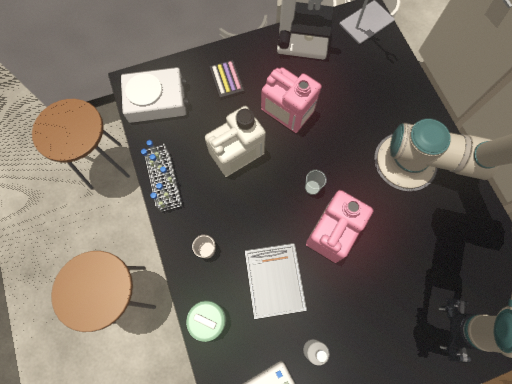

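View pics/top0.png

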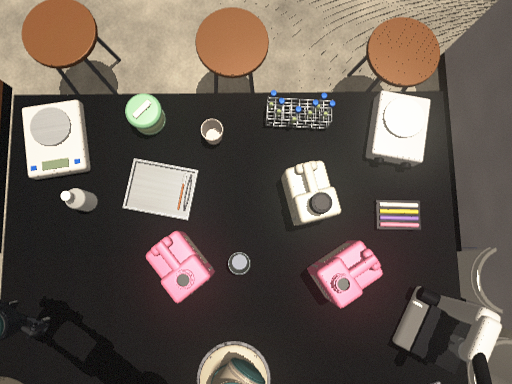

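The white jerrycan with the black cap is at top (320,202) and scene (245,118). The pink ones, at top (180,270) and (347,275), are look-alikes. The tray is at top (160,189), with the forceps and spatula at its right end. Next I'll measure these and confirm in an enlarged crop.

```bash
cat > h.py <<'E'
import cv2, numpy as np
from rig import readout, vision
from scipy.spatial.transform import Rotation as R
def ray(n,uv):
    p=vision.camera_params(n);K=np.array(p["intrinsics"]);Rm=cv2.Rodrigues(np.array(p["rvec"],float))[0];t=np.array(p["tvec"],float).ravel()
    return -Rm.T@t, Rm.T@np.linalg.solve(K,[uv[0],uv[1],1.])
def onz(n,uv,z):
    o,d=ray(n,uv);return o+d*(z-o[2])/d[2]
def cross(a,ua,b,ub):
    o1,d1=ray(a,ua);o2,d2=ray(b,ub);d1/=np.linalg.norm(d1);d2/=np.linalg.norm(d2)
    s=np.linalg.lstsq(np.c_[d1,-d2],o2-o1,rcond=None)[0];p,q=o1+s[0]*d1,o2+s[1]*d2
    return (p+q)/2,np.linalg.norm(p-q)
E
python3 - <<'E'
from h import *
T=cv2.imread("pics/top0.png");S=cv2.imread("pics/scene0.png")
def white_can(im,c,r=60):
    g=im.max(2);m=((g>120)).astype(np.uint8)
    return m
for n,im,c in (("top",T,(320,202)),("scene",S,(245,118))):
    x,y=c;w=18;cr=im[y-w:y+w,x-w:x+w]
    big=cv2.resize(cv2.cvtColor(cr,cv2.COLOR_BGR2GRAY),None,fx=4,fy=4,interpolation=cv2.INTER_CUBIC)
    h=cv2.HoughCircles(cv2.medianBlur(big,5),cv2.HOUGH_GRADIENT,1,20,param1=80,param2=12,minRadius=24,maxRadius=56)
    print(n,[(round(x-w+a/4,1),round(y-w+b/4,1),round(r/4,1)) for a,b,r in h[0][:4]] if h is not None else None)
# tray
g=cv2.cvtColor(T,cv2.COLOR_BGR2GRAY);m=(g>70).astype(np.uint8)
m[:, :110]=0;m[:,215:]=0;m[:145]=0;m[230:]=0
m=cv2.morphologyEx(m,cv2.MORPH_CLOSE,np.ones((5,5)))
c=max(cv2.findContours(m,0,2)[0],key=cv2.contourArea)
bx=cv2.boxPoints(cv2.minAreaRect(c));P=np.array([onz("top",u,.018) for u in bx]);print(bx.round(1).tolist(),P.round(4).tolist(),np.linalg.norm(P-np.roll(P,-1,0),axis=1),P.mean(0))
for n,u,z in (("beaker",(238,264),.045),("cup",(212,132),.04),("bottle",(78,200),.08)): print(n,onz("top",u,z).round(3))
cs=[cv2.resize(im[y-45:y+45,x-45:x+45],(400,400),interpolation=cv2.INTER_CUBIC) for im,x,y in ((T,312,195),(S,238,140))]
cv2.imwrite("pics/crop1.png",np.hstack(cs))
E
```

```text
top [(np.float32(321.6), np.float32(202.6), np.float32(10.4)), (np.float32(316.6), np.float32(205.6), np.float32(10.1)), (np.float32(326.9), np.float32(198.6), np.float32(11.6))]
scene [(np.float32(245.4), np.float32(120.6), np.float32(9.1)), (np.float32(244.6), np.float32(115.6), np.float32(8.8)), (np.float32(237.6), np.float32(123.4), np.float32(12.1)), (np.float32(249.4), np.float32(125.4), np.float32(6.6))]
[[121.5999984741211, 207.89999389648438], [131.1999969482422, 156.8000030517578], [198.5, 169.39999389648438], [188.89999389648438, 220.5]] [[0.5481, 0.3591, 0.018], [0.7194, 0.3317, 0.018], [0.6735, 0.1073, 0.018], [0.5032, 0.1386, 0.018]] [0.1734484  0.22911756 0.17313398 0.22502678] [0.61105691 0.23418751 0.018     ]
beaker [ 0.361 -0.021  0.045]
cup [0.795 0.06  0.04 ]
bottle [0.569 0.476 0.08 ]
```

View pics/crop1.png

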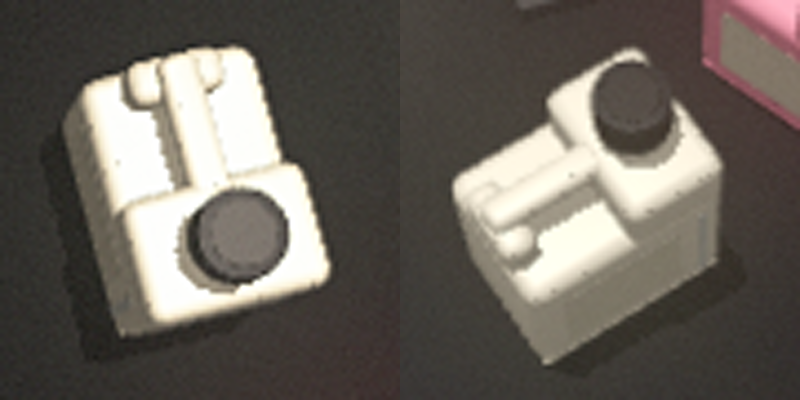

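The crop confirms it: a white can with a black ribbed cap. The cap's top disc is centred at about top (320.8,202.7) and scene (244.8,115.9). The handle runs up and to the left in the top view.

```bash
python3 - <<'E'
from h import *
print(cross("top",(320.8,202.7),"scene",(244.8,115.9)))
print(onz("top",(320.8,202.7),.233),onz("scene",(244.8,115.9),.233))
# handle dir
f=lambda x,y:(267+x/4.444,150+y/4.444)
print(onz("top",f(175,70),.184),onz("top",f(208,185),.184))
s=readout.get_state();r=R.from_quat(np.roll(s["ee_rot"],-1));print(r.as_matrix().round(3))
p=np.array([0.5,-0.17,.3])-s["position"]
E
```

```text
(array([ 0.5337572 , -0.25389698,  0.22992852]), np.float64(0.00036907654908730744))
[ 0.53329616 -0.25313121  0.233     ] [ 0.53437637 -0.2523957   0.233     ]
[ 0.64722434 -0.22570351  0.184     ] [ 0.57080939 -0.24445104  0.184     ]
[[-0.893  0.449 -0.001]
 [ 0.449  0.893 -0.001]
 [ 0.    -0.002 -1.   ]]
```

```bash
python3 -m handwheel '[[[-42,-40,-10],[0,0,0],-1],[[-42,-40,-10],[0,0,0],-1],[[-42,-40,-10],[0,0,0],-1],[[-42,-40,-10],[0,0,0],-1],[[-42,-40,-10],[0,0,0],-1],[[-42,-40,-10],[0,0,0],-1],[[-42,-40,-10],[0,0,0],-1],[[-42,-40,0],[0,0,0],-1],[[-42,-40,0],[0,0,0],-1],[[-42,-40,0],[0,0,0],-1],[[-42,-40,0],[0,0,0],-1],[[-42,-40,0],[0,0,0],-1],[[-42,-40,0],[0,0,0],-1],[[-42,-40,0],[0,0,0],-1],[[0,0,0],[0,0,1],-1],[[0,0,0],[0,0,1],-1],[[0,0,0],[0,0,1],-1]]'; python3 -c "
from rig import readout;s=readout.get_state();print(s['qpos'],s['clock'])"
```

```text
clock: 2.22
position: [0.5319, -0.2509, 0.3004]
ee_rot: [-0.001, 0.382, 0.924, 0.0]
contact_force: [-0.8, 0.1, 0.9]
width: 0.0854
gripper_force: 0.0
[-5.59105859e-01  2.67722173e-01  1.34771560e+00  1.29203354e-04
  1.52781409e+00 -1.34591269e+00] 2.225
```

```bash
python3 -m handwheel '[[[0,0,0],[0,0,1],-1],[[0,0,0],[0,0,1],-1],[[0,0,0],[0,0,1],-1],[[0,0,0],[0,0,1],-1],[[0,0,0],[0,0,1],-1],[[0,0,0],[0,0,1],-1],[[0,0,0],[0,0,1],-1],[[0,0,0],[0,0,1],-1],[[0,0,0],[0,0,1],-1],[[0,0,0],[0,0,1],-1],[[0,0,0],[0,0,1],-1],[[0,0,0],[0,0,1],-1],[[0,0,0],[0,0,1],-1],[[0,0,0],[0,0,1],-1],[[0,0,0],[0,0,1],-1],[[0,0,0],[0,0,1],-1],[[0,0,0],[0,0,1],-1],[[0,0,0],[0,0,1],-1]]'; cat > w.py <<'E'
from h import *
def wpix(p,s):
    """world->wrist pixel"""
    q=vision.camera_params("wrist");K=np.array(q["intrinsics"]);H=np.array(q["hand_eye"])
    r=R.from_quat(np.roll(s["ee_rot"],-1));t=r.inv().apply(np.array(p)-s["position"]);c=H[:3,:3].T@(t-H[:3,3])
    th=np.arctan2(np.hypot(*c[:2]),c[2]);e=c[:2]/np.hypot(*c[:2]);return K[:2,2]+K[0,0]*th*e
def wz(uv,z,s):
    q=vision.camera_params("wrist");K=np.array(q["intrinsics"]);H=np.array(q["hand_eye"])
    v=np.array(uv)-K[:2,2];th=np.linalg.norm(v)/K[0,0];d=np.r_[np.sin(th)*v/np.linalg.norm(v),np.cos(th)]
    r=R.from_quat(np.roll(s["ee_rot"],-1));d=r.apply(H[:3,:3]@d);o=s["position"]+r.apply(H[:3,3]);return o+d*(z-o[2])/d[2]
E
python3 - <<'E'
from w import *
s=readout.get_state();im=vision.get_image("wrist");cv2.imwrite("pics/w1.png",im)
np.save("pics/s1.npy",s,allow_pickle=True);print(s["position"],s["qpos"][5],wpix([.534,-.253,.233],s))
E
```

```text
clock: 4.47
position: [0.5319, -0.2505, 0.3007]
ee_rot: [-0.0, 0.972, 0.234, -0.0]
contact_force: [-0.2, -0.2, 0.5]
width: 0.0856
gripper_force: 0.0
[ 0.53186181 -0.25051593  0.30066819] 0.5390187392242111 [258.51958902 206.30459588]
```

View pics/w1.png

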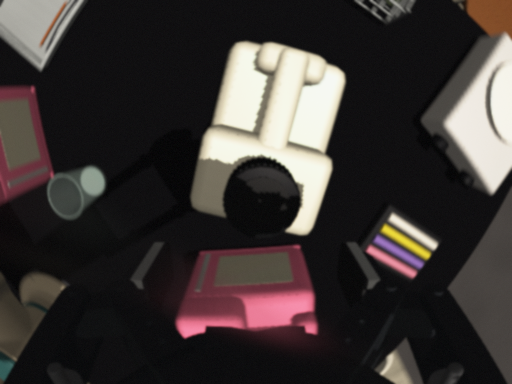

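The wrist view shows the cap at about (262,195), enclosed by the white shoulder. Its far (lower) arc is the rim of its top disc, so I'll fit a circle to that arc in the plane z = 0.233.

```bash
cat > fit.py <<'E'
from w import *
from scipy.optimize import least_squares
def capfit(im,s,c0,z,rmin=20,rmax=60,full=False):
    g=cv2.GaussianBlur(cv2.cvtColor(im,cv2.COLOR_BGR2GRAY),(0,0),1).astype(np.float32)
    P=[]
    for a in np.radians(np.arange(-20,201,4)):   # 90deg = image down
        rr=np.arange(rmin,rmax,.25);u=c0[0]+rr*np.cos(a);v=c0[1]+rr*np.sin(a)
        l=cv2.remap(g,u[None].astype(np.float32),v[None].astype(np.float32),1)[0]
        d=np.gradient(l);i=d.argmax()
        if d[i]>2: P.append(wz((u[i],v[i]),z,s)[:2])
    P=np.array(P);f=lambda q:np.hypot(P[:,0]-q[0],P[:,1]-q[1])-q[2]
    o=least_squares(f,[*wz(c0,z,s)[:2],.03],loss="soft_l1",f_scale=.0005);return o.x,np.median(abs(f(o.x))),len(P)
E
python3 - <<'E'
from fit import *
s=np.load("pics/s1.npy",allow_pickle=True).item();im=cv2.imread("pics/w1.png")
print(capfit(im,s,(262,195),.233,28,55))
E
```

```text
(array([ 0.53214882, -0.2563012 ,  0.03113365]), np.float64(0.0020622375849959004), 44)
```

```bash
python3 - <<'E'
from fit import *
s=np.load("pics/s1.npy",allow_pickle=True).item();im=cv2.imread("pics/w1.png")
print([wpix([.534,-.253,z],s).round(1) for z in (.233,.198)])
g=im.max(2);m=(g<55).astype(np.uint8)
n,L,st,ct=cv2.connectedComponentsWithStats(m,connectivity=4);k=L[195,262];print(st[k],ct[k])
m=(L==k).astype(np.uint8);c=cv2.findContours(m,0,1)[0][0][:,0]
print(cv2.minEnclosingCircle(c), cv2.fitEllipse(c))
big=cv2.resize(im[140:250,190:335],None,fx=5,fy=5,interpolation=cv2.INTER_CUBIC);big=cv2.convertScaleAbs(big,alpha=2.5,beta=20)
cv2.imwrite("pics/wc.png",big)
E
```

```text
[array([258.5, 206.3]), array([258.1, 192.5])]
[     0      0    512    384 131689] [242.62713666 196.57117907]
((253.5, 210.5), 306.62445068359375) ((255.1986846923828, 199.51194763183594), (454.2578125, 520.2298583984375), 89.5955581665039)
```

View pics/wc.png

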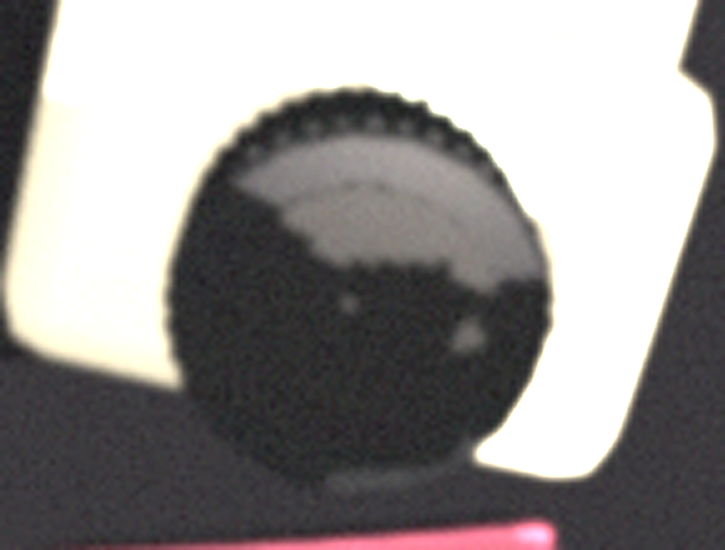

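The top disc spans columns 223.6 to 300 and its lower edge is at row 237, so its centre is at about (261.8,200). I'll turn on to the start of the unscrewing range and measure once more from there.

```bash
python3 -m handwheel '[[[0,0,0],[0,0,1],-1],[[0,0,0],[0,0,1],-1],[[0,0,0],[0,0,1],-1],[[0,0,0],[0,0,1],-1],[[0,0,0],[0,0,1],-1],[[0,0,0],[0,0,1],-1],[[0,0,0],[0,0,1],-1],[[0,0,0],[0,0,1],-1],[[0,0,0],[0,0,1],-1],[[0,0,0],[0,0,1],-1],[[0,0,0],[0,0,1],-1],[[0,0,0],[0,0,1],-1],[[0,0,0],[0,0,1],-1],[[0,0,0],[0,0,1],-1],[[0,0,0],[0,0,1],-1],[[0,0,0],[0,0,1],-1],[[0,0,0],[0,0,1],-1],[[0,0,0],[0,0,1],-1],[[0,0,0],[0,0,0],-1]]'; python3 - <<'E'
from w import *
s1=np.load("pics/s1.npy",allow_pickle=True).item();print(wz((261.8,200),.233,s1))
s=readout.get_state();im=vision.get_image("wrist");cv2.imwrite("pics/w2.png",im)
np.save("pics/s2.npy",s,allow_pickle=True);print(s["position"],s["qpos"][5])
p=wpix([.534,-.253,.233],s);print(p);u,v=p.astype(int);print(u-72,v-60)
big=cv2.resize(im[v-60:v+50,u-72:u+73],None,fx=5,fy=5,interpolation=cv2.INTER_CUBIC);big=cv2.convertScaleAbs(big,alpha=2.5,beta=20)
cv2.imwrite("pics/wc2.png",big)
E
```

```text
clock: 6.9
position: [0.532, -0.2506, 0.3009]
ee_rot: [0.0, 0.763, -0.647, -0.0]
contact_force: [-1.1, -0.4, -0.9]
width: 0.0853
gripper_force: 0.0
[ 0.53709802 -0.25169936  0.233     ]
[ 0.53195972 -0.25056856  0.30087741] 2.41821946247472
[254.87476275 201.66311644]
182 141
```

View pics/wc2.png

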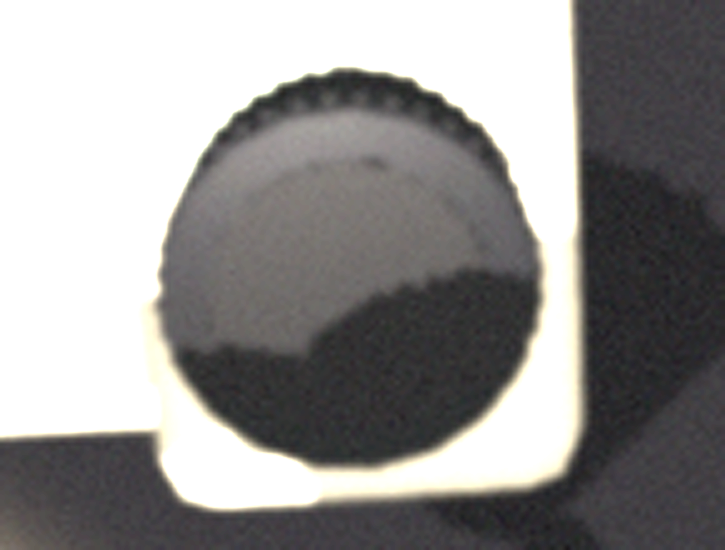

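In this view the disc's edges are at columns 162 to 542 and rows 108 to 468 of the crop, so its centre is at (252.4,198.6). The same edges in the first crop give (261.8,202).

```bash
python3 - <<'E'
from w import *
for k,uv in ((1,(261.8,202)),(2,(252.4,198.6))):
    s=np.load(f"pics/s{k}.npy",allow_pickle=True).item();print(wz(uv,.233,s))
m=R.from_quat(np.roll(s["ee_rot"],-1)).as_matrix();print(m.round(3))
for q in ([.535,-.252],[.536,-.251]): print((m.T@(np.r_[q,.2]-s["position"]))*1000)
E
```

```text
[ 0.53569764 -0.25242924  0.233     ]
[ 0.53621754 -0.25508078  0.233     ]
[[ 0.164 -0.986 -0.001]
 [-0.986 -0.164  0.001]
 [-0.001  0.001 -1.   ]]
[  1.97437134  -2.82362934 100.8745463 ]
[  1.15199311  -3.97414837 100.8743865 ]
```

```bash
python3 -m handwheel '[[[3,-2.5,40],[0,0,0],-1],[[0,0,40],[0,0,0],-1],[[0,0,16],[0,0,0],-1],[[0,0,8],[0,0,0],-1],[[0,0,0],[0,0,0],-1],[[0,0,0],[0,0,0],0],[[0,0,0],[0,0,0],1],[[0,0,0],[0,0,0],1],[[0,0,0],[0,0,0],1],[[0,0,0],[0,0,0],1]]' 20
```

```text
clock: 8.2
position: [0.5357, -0.2536, 0.1982]
ee_rot: [-0.0, 0.762, -0.647, 0.001]
contact_force: [-0.0, 0.7, 5.5]
width: 0.0592
gripper_force: 22.0
```

```bash
python3 -m handwheel '[[[0,0,0],[0,0,0],1],[[0,0,0],[0,0,0],1],[[0,0,1],[0,0,0],1],[[0,0,1],[0,0,0],1],[[0,0,0],[0,0,0],1],[[0,0,0],[0,0,0],1]]' 70
```

```text
clock: 8.95
position: [0.5358, -0.2537, 0.1969]
ee_rot: [-0.0, 0.762, -0.647, 0.001]
contact_force: [0.4, 0.2, 8.6]
width: 0.058
gripper_force: 73.2
```

```bash
python3 -m handwheel '[[[0,0,1],[0,0,0],1],[[0,0,1],[0,0,0],1],[[0,0,0],[0,0,0],1],[[0,0,0],[0,0,0],1]]'
```

```text
clock: 9.45
position: [0.5358, -0.2536, 0.1956]
ee_rot: [-0.0, 0.762, -0.647, 0.002]
contact_force: [-2.2, 0.9, 11.8]
width: 0.0583
gripper_force: 73.4
```

```bash
python3 -m handwheel '[[[0,0,1],[0,0,0],1],[[0,0,1],[0,0,0],1],[[0,0,0],[0,0,0],1],[[0,0,0],[0,0,-1],1],[[0,0,0],[0,0,-1],1],[[0,0,0],[0,0,-1],1],[[0,0,0],[0,0,-1],1],[[0,0,0],[0,0,0],1]]'; python3 -c "
from rig import readout;s=readout.get_state();print(s['moment'],s['qpos'][5])"
```

```text
clock: 10.45
position: [0.5357, -0.2539, 0.1952]
ee_rot: [0.0, 0.88, -0.475, 0.002]
contact_force: [-2.9, 1.7, 18.0]
width: 0.0578
gripper_force: 74.1
[ 0.22342205  0.49486732 -0.07004922] 2.0001655996817895
```

```bash
python3 -m handwheel '[[[0,0,0],[0,0,-1],1],[[0,0,0],[0,0,-1],1],[[0,0,0],[0,0,-1],1],[[0,0,0],[0,0,-1],1],[[0,0,0],[0,0,-1],1]]'; python3 -c "
from rig import readout;s=readout.get_state();print(s['moment'],s['qpos'][5])"
```

```text
clock: 11.08
position: [0.5356, -0.2539, 0.1954]
ee_rot: [0.001, 0.973, -0.23, 0.002]
contact_force: [-4.7, 0.3, 19.9]
width: 0.0582
gripper_force: 74.2
[ 0.31252754  0.49906164 -0.35106284] 1.4744424941128311
```

```bash
python3 -m handwheel '[[[0,0,-0.1],[0,0,-1],1],[[0,0,-0.1],[0,0,-1],1],[[0,0,-0.1],[0,0,-1],1],[[0,0,-0.1],[0,0,-1],1],[[0,0,-0.1],[0,0,-1],1],[[0,0,-0.1],[0,0,-1],1],[[0,0,-0.1],[0,0,-1],1],[[0,0,-0.1],[0,0,-1],1],[[0,0,-0.1],[0,0,-1],1],[[0,0,-0.1],[0,0,-1],1]]'; python3 -c "
from rig import readout;s=readout.get_state();print(s['moment'],s['qpos'][5])"
```

```text
clock: 12.32
position: [0.5355, -0.2543, 0.1966]
ee_rot: [0.002, 0.958, 0.288, 0.001]
contact_force: [-5.1, -0.6, 20.7]
width: 0.0582
gripper_force: 74.3
[ 0.31881551  0.70584554 -0.31616733] 0.42724402668763883
```

```bash
python3 -m handwheel '[[[0,0,-0.1],[0,0,-1],1],[[0,0,-0.1],[0,0,-1],1],[[0,0,-0.1],[0,0,-1],1],[[0,0,-0.1],[0,0,-1],1],[[0,0,-0.1],[0,0,-1],1],[[0,0,-0.1],[0,0,-1],1],[[0,0,-0.1],[0,0,-1],1],[[0,0,-0.1],[0,0,-1],1],[[0,0,-0.1],[0,0,-1],1],[[0,0,-0.1],[0,0,-1],1],[[0,0,-0.1],[0,0,-1],1],[[0,0,-0.1],[0,0,-1],1],[[0,0,-0.1],[0,0,-1],1],[[0,0,-0.1],[0,0,-1],1]]'; python3 -c "
from rig import readout;s=readout.get_state();print(s['moment'],s['qpos'][5])"
```

```text
clock: 14.08
position: [0.5362, -0.2544, 0.1982]
ee_rot: [0.003, 0.519, 0.855, -0.0]
contact_force: [-3.0, -0.3, 19.2]
width: 0.0581
gripper_force: 74.3
[ 0.16936278  0.54465363 -0.31055199] -1.0388765339828545
```

```bash
python3 -m handwheel '[[[0,0,-0.1],[0,0,-1],1],[[0,0,-0.1],[0,0,-1],1],[[0,0,-0.1],[0,0,-1],1],[[0,0,-0.1],[0,0,-1],1],[[0,0,-0.1],[0,0,-1],1],[[0,0,-0.1],[0,0,-1],1],[[0,0,-0.1],[0,0,-1],1],[[0,0,-0.1],[0,0,-1],1],[[0,0,-0.1],[0,0,-1],1],[[0,0,-0.1],[0,0,-1],1],[[0,0,-0.1],[0,0,-1],1],[[0,0,-0.1],[0,0,-1],1],[[0,0,-0.1],[0,0,-1],1],[[0,0,-0.1],[0,0,-1],1]]'; python3 - <<'E'
from w import *
s=readout.get_state();print(s['moment'],s['qpos'][5])
im=vision.get_image("top");cv2.imwrite("pics/top2.png",im)
E
```

```text
clock: 15.82
position: [0.5365, -0.2539, 0.1997]
ee_rot: [0.003, -0.186, 0.983, -0.002]
contact_force: [-3.1, 2.1, 19.8]
width: 0.0581
gripper_force: 74.3
[ 0.38170325  0.5001301  -0.27573083] -2.5050736250323853
```

```bash
python3 -m handwheel '[[[0,0,-2],[0,0,0],1],[[0,0,-2],[0,0,0],1],[[0,0,0],[0,0,0],-1],[[0,0,0],[0,0,0],-1],[[0,0,0],[0,0,0],-1],[[0,0,0],[0,0,0],-1],[[0,0,0],[0,0,1],-1],[[0,0,0],[0,0,1],-1],[[0,0,0],[0,0,1],-1],[[0,0,0],[0,0,1],-1],[[0,0,0],[0,0,1],-1],[[0,0,0],[0,0,1],-1]]'
```

```text
clock: 17.38
position: [0.535, -0.2532, 0.1988]
ee_rot: [-0.0, 0.13, 0.992, 0.0]
contact_force: [-0.8, -0.7, -0.0]
width: 0.0849
gripper_force: 0.0
```

```bash
python3 -m handwheel '[[[0,0,-2],[0,0,1],-1],[[0,0,-2],[0,0,1],-1],[[0,0,0],[0,0,1],-1],[[0,0,0],[0,0,1],-1],[[0,0,0],[0,0,1],-1],[[0,0,0],[0,0,1],-1],[[0,0,0],[0,0,1],-1],[[0,0,0],[0,0,1],-1],[[0,0,0],[0,0,1],-1],[[0,0,0],[0,0,1],-1],[[0,0,0],[0,0,1],-1],[[0,0,0],[0,0,1],-1],[[0,0,0],[0,0,1],-1],[[0,0,0],[0,0,1],-1],[[0,0,0],[0,0,1],-1],[[0,0,0],[0,0,1],-1],[[0,0,0],[0,0,1],-1],[[0,0,0],[0,0,1],-1],[[0,0,0],[0,0,1],-1],[[0,0,0],[0,0,1],-1]]'; python3 -m handwheel '[[[0,0,0],[0,0,1],-1],[[0,0,0],[0,0,1],-1],[[0,0,0],[0,0,1],-1],[[0,0,0],[0,0,1],-1],[[0,0,0],[0,0,1],-1],[[0,0,0],[0,0,1],-1],[[0,0,0],[0,0,1],-1],[[0,0,0],[0,0,1],-1],[[0,0,0],[0,0,1],-1],[[0,0,0],[0,0,1],-1],[[0,0,0],[0,0,1],-1],[[0,0,0],[0,0,1],-1],[[0,0,0],[0,0,1],-1],[[0,0,0],[0,0,1],-1],[[0,0,0],[0,0,1],-1],[[0,0,0],[0,0,1],-1],[[0,0,0],[0,0,1],-1],[[0,0,0],[0,0,0],-1]]'; python3 - <<'E'
from w import *
s=readout.get_state();print(s['qpos'][5])
im=vision.get_image("wrist");cv2.imwrite("pics/w3.png",im)
E
```

```text
clock: 19.88
position: [0.535, -0.2531, 0.2028]
ee_rot: [-0.0, 0.923, 0.384, -0.0]
contact_force: [-0.7, -0.2, 1.5]
width: 0.0856
gripper_force: 0.0
clock: 22.12
position: [0.535, -0.2532, 0.2029]
ee_rot: [-0.0, 0.88, -0.474, -0.0]
contact_force: [-0.5, 0.6, 0.7]
width: 0.0853
gripper_force: 0.0
1.9993502258276525
```

View pics/w3.png

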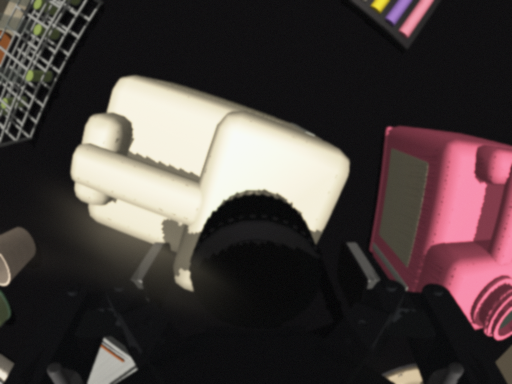

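The cap sits centred between the open fingers and the can hasn't moved. I'll regrip and press.

```bash
python3 -m handwheel '[[[0,0,0],[0,0,0],0],[[0,0,0],[0,0,0],1],[[0,0,0],[0,0,0],1],[[0,0,0],[0,0,0],1],[[0,0,0],[0,0,0],1],[[0,0,1],[0,0,0],1],[[0,0,1],[0,0,0],1],[[0,0,1],[0,0,0],1],[[0,0,1],[0,0,0],1],[[0,0,0],[0,0,0],1]]' 70
```

```text
clock: 23.42
position: [0.5353, -0.2533, 0.201]
ee_rot: [-0.0, 0.88, -0.475, 0.001]
contact_force: [-2.4, 2.4, 12.0]
width: 0.0581
gripper_force: 74.9
```

```bash
python3 -m handwheel '[[[0,0,1],[0,0,0],1],[[0,0,1],[0,0,0],1],[[0,0,0.5],[0,0,0],1],[[0,0,0],[0,0,-1],1],[[0,0,0],[0,0,-1],1],[[0,0,0],[0,0,-1],1],[[0,0,0],[0,0,-1],1],[[0,0,0],[0,0,-1],1],[[0,0,0],[0,0,-1],1]]';python3 -c "
from rig import readout;s=readout.get_state();print(s['moment'],s['qpos'][5])"
```

```text
clock: 24.55
position: [0.5351, -0.2539, 0.2011]
ee_rot: [0.001, 0.984, -0.178, 0.002]
contact_force: [-5.8, 2.6, 22.7]
width: 0.058
gripper_force: 76.0
[ 0.35786826  0.94222239 -0.41781102] 1.369736105263766
```

```bash
python3 -m handwheel '[[[0,0,-0.2],[0,0,-1],1],[[0,0,-0.2],[0,0,-1],1],[[0,0,-0.2],[0,0,-1],1],[[0,0,-0.1],[0,0,-1],1],[[0,0,-0.1],[0,0,-1],1],[[0,0,-0.1],[0,0,-1],1],[[0,0,-0.1],[0,0,-1],1],[[0,0,-0.1],[0,0,-1],1],[[0,0,-0.1],[0,0,-1],1],[[0,0,-0.1],[0,0,-1],1],[[0,0,-0.1],[0,0,-1],1],[[0,0,-0.1],[0,0,-1],1],[[0,0,-0.1],[0,0,-1],1],[[0,0,-0.1],[0,0,-1],1]]';python3 -c "
from rig import readout;s=readout.get_state();print(s['moment'],s['qpos'][5])"
```

```text
clock: 26.3
position: [0.5354, -0.2549, 0.2026]
ee_rot: [0.003, 0.851, 0.526, 0.0]
contact_force: [-4.5, -0.2, 19.5]
width: 0.058
gripper_force: 75.8
[ 0.07269773  0.86441761 -0.29419505] -0.09646041246081812
```

```bash
python3 -m handwheel '[[[0,0,-0.1],[0,0,-1],1],[[0,0,-0.1],[0,0,-1],1],[[0,0,-0.1],[0,0,-1],1],[[0,0,-0.1],[0,0,-1],1],[[0,0,-0.1],[0,0,-1],1],[[0,0,-0.1],[0,0,-1],1],[[0,0,-0.1],[0,0,-1],1],[[0,0,-0.1],[0,0,-1],1],[[0,0,-0.1],[0,0,-1],1],[[0,0,-0.1],[0,0,-1],1]]';python3 -c "
from rig import readout;s=readout.get_state();print(s['moment'],s['qpos'][5])"
```

```text
clock: 27.55
position: [0.5365, -0.2549, 0.2036]
ee_rot: [0.004, 0.474, 0.881, -0.001]
contact_force: [-1.7, 0.0, 18.7]
width: 0.0581
gripper_force: 75.7
[ 0.07147227  0.46203418 -0.26008877] -1.1437524177599205
```

```bash
python3 -m handwheel '[[[0,0,-0.1],[0,0,-1],1],[[0,0,-0.1],[0,0,-1],1],[[0,0,-0.1],[0,0,-1],1],[[0,0,-0.1],[0,0,-1],1],[[0,0,-0.1],[0,0,-1],1],[[0,0,-0.1],[0,0,-1],1],[[0,0,-0.1],[0,0,-1],1],[[0,0,-0.1],[0,0,-1],1],[[0,0,-0.1],[0,0,-1],1],[[0,0,-0.1],[0,0,-1],1]]';python3 -c "
from rig import readout;s=readout.get_state();print(s['moment'],s['qpos'][5])"
```

```text
clock: 28.8
position: [0.5371, -0.2544, 0.2046]
ee_rot: [0.003, -0.03, 1.0, -0.002]
contact_force: [-1.4, 0.7, 18.2]
width: 0.058
gripper_force: 75.6
[ 0.20402529  0.29323602 -0.31930684] -2.190998064048611
```

```bash
python3 -m handwheel '[[[0,0,-0.1],[0,0,-1],1],[[0,0,-0.1],[0,0,-1],1],[[0,0,-0.1],[0,0,-1],1],[[0,0,-0.1],[0,0,-1],1],[[0,0,-1],[0,0,0],1],[[0,0,-1],[0,0,0],1],[[0,0,-1],[0,0,0],1],[[0,0,-1],[0,0,0],1],[[0,0,-1],[0,0,0],1],[[0,0,-1],[0,0,0],1],[[0,0,-1],[0,0,0],1]]';python3 -c "
from rig import readout;s=readout.get_state();print(s['moment'],s['qpos'][5])"
```

```text
clock: 30.18
position: [0.5359, -0.2537, 0.208]
ee_rot: [0.001, -0.236, 0.972, -0.001]
contact_force: [2.1, -0.2, 0.9]
width: 0.0577
gripper_force: 74.2
[-0.15103059 -0.2887418   0.01604378] -2.6071153155113107
```

```bash
python3 -m handwheel '[[[0,0,-1],[0,0,0],1],[[0,0,-1],[0,0,0],1],[[0,0,-1],[0,0,0],1],[[0,0,0],[0,0,0],1]]'
```

```text
clock: 30.68
position: [0.5355, -0.2533, 0.2103]
ee_rot: [0.0, -0.236, 0.972, -0.0]
contact_force: [5.6, -2.3, -4.2]
width: 0.0579
gripper_force: 75.2
```

```bash
python3 -m handwheel '[[[0,0,-1],[0,0,0],1],[[0,0,-1],[0,0,0],1],[[0,0,0],[0,0,0],1]]'
```

```text
clock: 31.05
position: [0.5353, -0.2534, 0.2124]
ee_rot: [0.0, -0.236, 0.972, -0.0]
contact_force: [3.9, -1.5, -2.7]
width: 0.058
gripper_force: 75.3
```

```bash
python3 -m handwheel '[[[0,0,-2],[0,0,0],1],[[0,0,-2],[0,0,0],1],[[0,0,-2],[0,0,0],1],[[0,0,-3],[0,0,0],1],[[0,0,-4],[0,0,0],1],[[0,0,-5],[0,0,0],1],[[0,0,-8],[0,0,0],1],[[0,0,-12],[0,0,0],1],[[0,0,-12],[0,0,0],1],[[0,0,-10],[0,0,0],1],[[0,0,-5],[0,0,0],1],[[0,0,0],[0,0,0],1]]'; python3 - <<'E'
from w import *
s=readout.get_state();print(s['qpos'])
m=R.from_quat(np.roll(s["ee_rot"],-1)).as_matrix();print((m.T@(np.array([.616,.258,.2])-s["position"])*1000).round(1))
im=vision.get_image("scene");cv2.imwrite("pics/s3.png",im[40:340,180:480])
T=vision.get_image("top")
cv2.imwrite("pics/m3.png",np.hstack([cv2.resize(x,(400,400)) for x in (im[60:320,160:420],T[110:310,100:400])]))
E
```

```text
clock: 32.55
position: [0.5352, -0.2533, 0.2781]
ee_rot: [0.0, -0.236, 0.972, -0.0]
contact_force: [-0.3, -0.3, -0.7]
width: 0.0579
gripper_force: 75.6
[-5.59584591e-01  2.80166127e-01  1.38388902e+00  1.22777536e-04
  1.47685179e+00 -2.60707395e+00]
[-306.4  417.3   78. ]
```

View pics/m3.png

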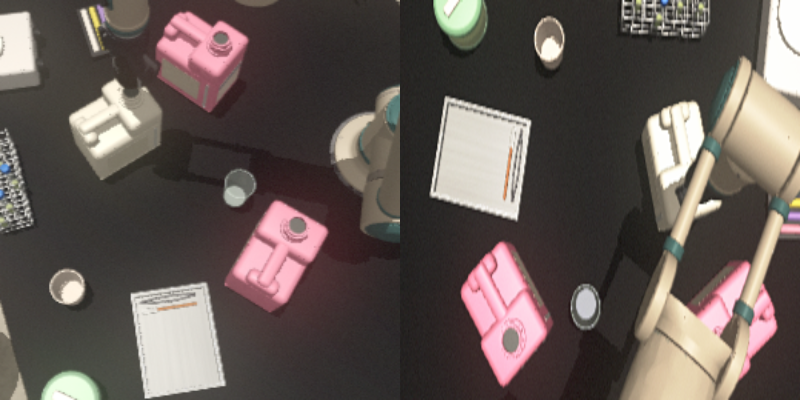

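The cap is in the fingers clear above the neck, the can is standing, and the tray's free part is open. Carrying it over now.

```bash
python3 -m handwheel '[[[-10,14,0],[0,0,0],1],[[-20,27,0],[0,0,0],1],[[-27,37,0],[0,0,0],1],[[-27,37,0],[0,0,0],1],[[-27,37,0],[0,0,0],1],[[-27,37,0],[0,0,0],1],[[-27,37,0],[0,0,0],1],[[-27,37,0],[0,0,0],1],[[-27,37,0],[0,0,0],1],[[-27,37,0],[0,0,0],1],[[-27,37,0],[0,0,0],1],[[-20,27,0],[0,0,0],1],[[-13,16,0],[0,0,0],1],[[0,0,25],[0,0,0],1],[[0,0,40],[0,0,0],1],[[0,0,40],[0,0,0],1],[[0,0,40],[0,0,0],1],[[0,0,30],[0,0,0],1],[[0,0,15],[0,0,0],1],[[0,0,0],[0,0,0],1]]'; python3 - <<'E'
from w import *
s=readout.get_state();im=vision.get_image("scene");T=vision.get_image("top")
cv2.imwrite("pics/m4.png",np.hstack([cv2.resize(x,(400,400),interpolation=cv2.INTER_CUBIC) for x in (im[190:340,200:350],T[120:240,100:220])]))
E
```

```text
clock: 35.15
position: [0.6151, 0.2575, 0.0869]
ee_rot: [-0.001, -0.236, 0.972, -0.0]
contact_force: [0.5, 0.9, -1.2]
width: 0.0581
gripper_force: 75.7
```

View pics/m4.png

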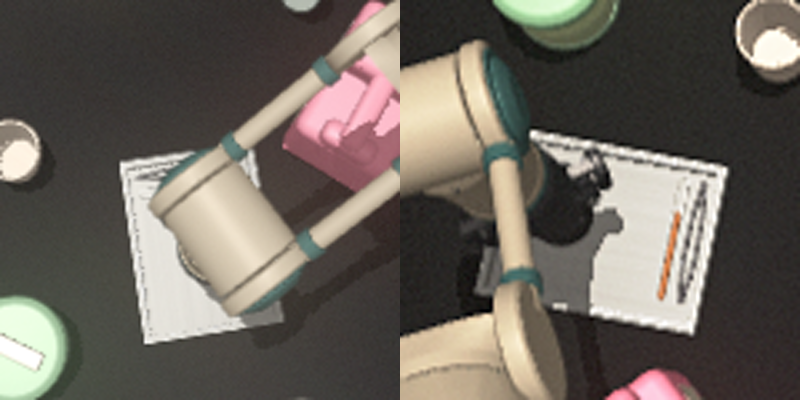

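The arm is over the free part of the tray, clear of the tools. Now lowering.

```bash
python3 -m handwheel '[[[0,0,20],[0,0,0],1],[[0,0,25],[0,0,0],1],[[0,0,15],[0,0,0],1],[[0,0,8],[0,0,0],1],[[0,0,4],[0,0,0],1],[[0,0,2],[0,0,0],1],[[0,0,2],[0,0,0],1],[[0,0,0],[0,0,0],1]]'
```

```text
clock: 36.25
position: [0.6157, 0.2577, 0.0119]
ee_rot: [0.0, -0.236, 0.972, 0.0]
contact_force: [-0.1, 0.2, -1.4]
width: 0.0584
gripper_force: 75.7
```

```bash
python3 -m handwheel '[[[0,0,2],[0,0,0],1],[[0,0,1],[0,0,0],1],[[0,0,1],[0,0,0],1],[[0,0,1],[0,0,0],1],[[0,0,0],[0,0,0],1]]'
```

```text
clock: 36.88
position: [0.6156, 0.2577, 0.0066]
ee_rot: [-0.0, -0.236, 0.972, 0.0]
contact_force: [-0.6, 0.3, -0.1]
width: 0.058
gripper_force: 75.7
```

```bash
python3 -m handwheel '[[[0,0,1],[0,0,0],1],[[0,0,1],[0,0,0],1],[[0,0,1],[0,0,0],1],[[0,0,0],[0,0,0],1]]'
```

```text
clock: 37.38
position: [0.6157, 0.2577, 0.0045]
ee_rot: [0.0, -0.236, 0.972, 0.0]
contact_force: [-0.6, -0.8, 4.7]
width: 0.0579
gripper_force: 76.1
```

```bash
python3 -m handwheel '[[[0,0,-0.5],[0,0,0],1],[[0,0,0],[0,0,0],1],[[0,0,0],[0,0,0],-1],[[0,0,0],[0,0,0],-1],[[0,0,0],[0,0,0],-1],[[0,0,0],[0,0,0],-1],[[0,0,-5],[0,0,0],-1],[[0,0,-10],[0,0,0],-1],[[0,0,-20],[0,0,0],-1],[[0,0,-40],[0,0,0],-1],[[0,0,-60],[0,0,0],-1],[[0,0,-60],[0,0,0],-1],[[0,0,0],[0,0,0],-1]]' 20; python3 - <<'E'
from w import *
s=readout.get_state();im=vision.get_image("wrist")
p=wpix([.616,.258,.038],s);print(p)
T=vision.get_image("scene")
cv2.imwrite("pics/m5.png",np.hstack([cv2.convertScaleAbs(im,alpha=1.5)[:, 56:456],cv2.resize(T[90:340,160:420],(399,384))]))
E
```

```text
clock: 39.0
position: [0.619, 0.2588, 0.207]
ee_rot: [0.007, -0.236, 0.972, 0.0]
contact_force: [0.0, -0.5, 0.6]
width: 0.0854
gripper_force: 0.0
[256.36894081 167.1426208 ]
```

View pics/m5.png

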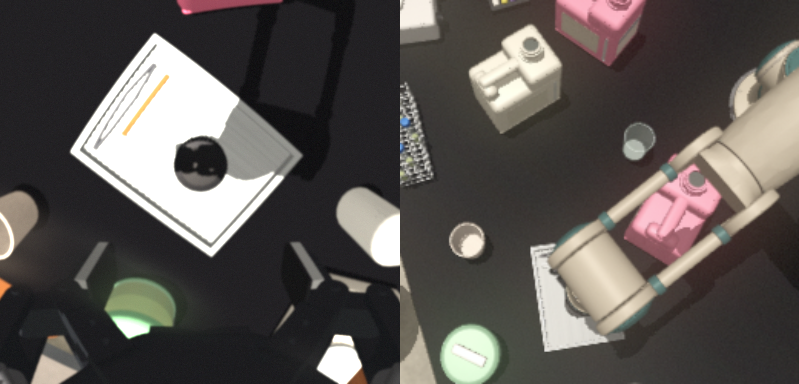

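The cap lies flat in the free part of the tray, closed side up, at wrist-view pixel (257,163) against a predicted (256,167). The can stands open, and the forceps and spatula haven't moved. Handing in.

```bash
python3 -c "
from rig import manip;print(manip.sign_off())"
```

```text
the job is handed in; nothing more can be done
None
```

The job is handed in after about 39 s: the cap is unscrewed and lies flat, open side down, in the free part of the tray, with the can still standing in place and nothing else seen to move; the hand-in returned no verdict.

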